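# Sort welded brackets and a tube stub into their sample-marked trays

### The arm

A 6-joint arm with a two-finger parallel gripper is mounted at the origin on the work surface. World frame = base frame: x ahead of the robot, y to its left, z up, the work surface at z = 0. Lengths are in m, angles in rad, forces in N, time in s.
With the tool pointing down it reaches from about 0.25 to 0.8 m from the base axis. Payload 3.9 kg.
Tool frame: the origin (TCP) lies midway between the tips of the shut fingers; the grasp point (between the pads) lies 19 mm behind it; z points along the fingers, y is the line along which they close (so a half turn about z gives the same grasp; the last joint's range is limited). The gripper opens to 85 mm and grips with 20 to 120 N. Pads are 22 mm wide; open, the fingers measure 114 mm over their backs; the gripper's body (76 mm by 85 mm) begins 54 mm behind the grasp point. The pads swing forward as they close: fully open they stand 13 mm farther back than shut.
Start: joints at [1.341, 0.26, -0.138, 1.173, 0, 1.571], TCP at [0.12, 0.511, 0.231] pointing down, gripper open.
Joint ranges: [-2.78, 2.78], [-0.83, 1.72], [-1.28, 1.37], [-1.9, 2.12], [-1.57, 1.48], [-3.14, 3.14]. Speed limits (rad/s): [2.57, 2.57, 3.14, 3.14, 3.14, 3.14].

### API

Orientations are given as [roll, pitch, yaw] about the fixed x, y, z axes, in that order (R = Rz(yaw) Ry(pitch) Rx(roll)).
In Python, from bench import manip gives the robot as it stands.
- The arm moves only by the tool carry_out, never from a script. Its argument "moves" is one flat list of numbers, 7 for each row, row after row: the shift along the world's x, y, z in cm, then the turn, a rotation vector about the world's x, y, z in rad, then the opening, from 0 (shut) to 1 (fully open). In form: [tx, ty, tz, ax, ay, az, gripper, tx, ty, tz, ax, ay, az, gripper, ...]. A call has 1 to 20 rows; each row shifts and turns the commanded pose from where the row before left it; what a row does not reach is not made up. A row lasts 1/12 s, in which the tool goes at most 41.7 mm and 7.16 degrees, less where a joint would pass 70% of its speed; a pose out of reach is approached as far as the arm can. A call with a gripper value outside its range is refused whole. The fingers move at their own pace and stop on an object; "grip_force" is the grip in N (left out, the last holds). Time passes only in rows, so rows that do not move let the fingers close. It gives the time, the measured TCP pose, the force, the opening and the grip force at its end, in the units of the state.
- manip.get_obs(): the state, without advancing time (a new reading comes with each control period).
- manip.capture(name): name is "scene" or "top" or "wrist"; returns (picture, depth): 420x560x3 uint8, red, green, blue; 420x560 float32, m along the optical axis (not along the pixel's ray), 0 where there is no reading.
- manip.camera_info(name): a dict with "fx", "fy", "cx", "cy" (pixels), "pose" (4x4, takes a point from camera to world coordinates). Camera axes: x right, y down, z forward; pixel columns grow to the right and rows downward; lengths in m; the calibration is good to about 2 mm. The wrist camera is an equidistant fisheye: a pixel r from the principal point sees the ray r / f radians off the axis. A picture is of the moment at which its call begins: read the wrist's pose just before it. camera_info takes no time and is no camera call; for the wrist camera it gives the pose at the moment of the call.
- manip.finish_job(): hands the job in; it is judged then, once.
Trained networks look in the newest picture that a camera, given by its name, has taken for a name from the list of things; names that differ only in an ending like _2 or _b are one class to them, and where a whole thing is asked for, a point or a joint stands for the part that bears it (a point fixed in the world has none). Each returns a list of dicts, best first, with "conf" (0 to 1); they miss things now and then, are a little off and sometimes report something else, mostly with a low value. They report only what shows in the picture. A call takes as long as a camera call.
- manip.look_for(target, camera): "rect" ([left, top, right, bottom] in pixels, round what is visible of it).
- manip.masks_of(target, camera): "pixels" (420x560 bool, what is visible of it) and "rect" ([left, top, right, bottom] in pixels, round what is visible of it).
The state is a dict: "time": time; "qpos": joint angles; "qvel": joint speeds; "tau": joint torques, N m; "position": TCP position; "tcp_rot": TCP orientation; "wrist_force": force on the tool from outside, world axes, zero at the start; "wrist_torque": the same for the moment, N m; "grip_width": finger opening in m; "grasp_force": force on a finger pad.
Only numpy, scipy, OpenCV 4.12 (cv2) and the standard library are available. Lean on these libraries where they do the work, as an engineer would, in place of code of your own. Each camera call takes 0.05 s, during which the arm holds its last target. There are 200 camera calls.

### The job

Clear the welding bench: put the two left-hand brackets, the two right-hand brackets and the tube stub each into the tray that carries the matching yellow sample. In the trays the brackets lie with their whole foot flat on the tray floor, side by side and not on one another or on a wall, and the tube stands on end. Leave the wire brush and the magnet where they are.

Things in the scene. Friction and masses are not known exactly. Their poses are not given: they have to be found in the camera images.
- bracket_left_1: left-hand bracket, one of two alike, grey steel, 0.3 kg. Foot plate 6 mm thick: arm 80 (its x) x 30 mm (y) plus a 30 mm square ear (x 10 to 40, y +15 to +45). Upright fin 60 (x) x 10 mm (y) mid-arm, z 6 to 46 mm: grip across it. From above, looking along the fin towards the ear end, the ear is on the left. Starts foot flat, any yaw. Origin: underside, below mid-fin; z up.
- bracket_left_2: left-hand bracket, one of two alike, grey steel, 0.3 kg. Foot plate 6 mm thick: arm 80 (its x) x 30 mm (y) plus a 30 mm square ear (x 10 to 40, y +15 to +45). Upright fin 60 (x) x 10 mm (y) mid-arm, z 6 to 46 mm: grip across it. From above, looking along the fin towards the ear end, the ear is on the left. Starts foot flat, any yaw. Origin: underside, below mid-fin; z up.
- bracket_right_1: right-hand bracket, one of two alike, grey steel, 0.3 kg. Foot plate 6 mm thick: arm 80 (its x) x 30 mm (y) plus a 30 mm square ear (x 10 to 40, y -15 to -45). Upright fin 60 (x) x 10 mm (y) mid-arm, z 6 to 46 mm: grip across it. From above, looking along the fin towards the ear end, the ear is on the right. Starts foot flat, any yaw. Origin: underside, below mid-fin; z up.
- bracket_right_2: right-hand bracket, one of two alike, grey steel, 0.3 kg. Foot plate 6 mm thick: arm 80 (its x) x 30 mm (y) plus a 30 mm square ear (x 10 to 40, y -15 to -45). Upright fin 60 (x) x 10 mm (y) mid-arm, z 6 to 46 mm: grip across it. From above, looking along the fin towards the ear end, the ear is on the right. Starts foot flat, any yaw. Origin: underside, below mid-fin; z up.
- tube: short stub of round steel tube standing on end on the bench, bare grey steel, outer diameter 50 mm, wall 4 mm, 70 mm high, about 0.25 kg. Origin: centre of its underside; z up along its axis.
- tray_left: fixed grey tray, outside 130 (its x) x 200 (y) x 20 mm high, walls and floor 5 mm (inner floor 120 x 190, at 5 mm). On a tab outside its +x wall (x 65 to 170, y -50 to 50 mm) is a welded yellow sample: a left-hand bracket, ear end away from the tray, 51 mm high. Origin: underside, centre of the 130 x 200 part; z up.
- tray_right: fixed grey tray, outside 130 (its x) x 200 (y) x 20 mm high, walls and floor 5 mm (inner floor 120 x 190, at 5 mm). On a tab outside its +x wall (x 65 to 170, y -50 to 50 mm) is a welded yellow sample: a right-hand bracket, ear end away from the tray, 51 mm high. Origin: underside, centre of the 130 x 200 part; z up.
- tray_tube: fixed grey tray, outside 130 (its x) x 200 (y) x 20 mm high, walls and floor 5 mm (inner floor 120 x 190, at 5 mm). On a tab outside its +x wall (x 65 to 170, y -50 to 50 mm) is a welded yellow sample: a tube stub standing on end, 75 mm high. Origin: underside, centre of the 130 x 200 part; z up.
- wire_brush: bystander: wooden wire brush 160 x 28 mm, 29 mm high, bristles down. Not to be disturbed. Origin: underside centre, x along it.
- magnet: bystander: red L-shaped welding magnet, legs about 90 and 76 mm, 16 mm high. Not to be disturbed. Origin: underside, at the middle of the 90 mm leg.

How it is judged:
By the outcome, as a careful person would: the job done as asked, in the order asked, and still so for the second after the job is handed in, with the robot touching nothing.
It also fails if it takes over 118 s, if anything falls off the work surface, if the arm or the gripper's body presses on something with over 40 N, if the wrist force passes 120 N, or if a joint passes its speed limit or range.

## Working session

There is one attempt and no reset: what is moved stays moved. The work goes in short steps, Python scripts to look and compute and a tool call to move; the robot and the scene stay as the last step left them, time stands still between calls to the robot, and variables do not carry over. Pictures are saved under pics/ and viewed, at most 14 in all, crops included, and the job is handed in when it is done.

Besides the shell and the picture viewer there is one more tool, called after "Request:" as name(argument=value, ...) on one line, values as JSON. carry_out: Moves the arm, as the interface text tells. Its arguments: {"type":"object","properties":{"moves":{"type":"array","items":{"type":"number"}},"grip_force":{"type":"number"}},"required":["moves"]}

```bash
ls; mkdir -p pics; python3 - <<'E'
from bench import manip
import cv2,numpy as np
for n in("top","scene"):
    p,d=manip.capture(n); cv2.imwrite(f"pics/{n}0.png",p[:,:,::-1]); np.save(f"{n}_d.npy",d); np.save(f"{n}_p.npy",p)
    i=manip.camera_info(n); print(n,i['fx'],i['cx'],i['cy'],np.round(i['pose'],3).tolist())
print(manip.get_obs())
E
```

```text
pics
top 385.91296592926824 274.749203103691 208.40864935403104 [[-0.019, -0.987, 0.16, 0.316], [-0.999, 0.024, 0.029, -0.013], [-0.032, -0.159, -0.987, 1.005], [0.0, 0.0, 0.0, 1.0]]
scene 464.9147613190085 279.2795853845482 213.02907418946035 [[0.565, 0.471, -0.677, 1.458], [0.825, -0.342, 0.45, -0.648], [-0.019, -0.813, -0.582, 0.873], [0.0, 0.0, 0.0, 1.0]]
{'time': 0.1, 'qpos': array([ 1.34098422e+00,  2.60632609e-01, -1.39286712e-01,  1.17266376e+00,
        4.06206372e-05,  1.57079886e+00]), 'qvel': array([ 2.63321217e-04, -1.36261979e-03,  2.35385019e-03, -2.76854321e-04,
        3.87393930e-05, -1.15746432e-03]), 'tau': array([-7.81458366e-04, -4.06507444e+01,  2.54527742e+01,  1.00517730e-02,
       -1.21770991e-04, -3.07663910e-06]), 'position': array([0.11943807, 0.51059582, 0.23052298]), 'tcp_rot': array([-3.13980590e+00, -4.06160469e-05,  2.91177794e+00]), 'wrist_force': array([-0.07243314,  0.04891005,  0.05509992]), 'wrist_torque': array([ 0.02837756,  0.03125571, -0.03304299]), 'grasp_force': 0.0, 'grip_width': 0.08546656667087084}
```

View pics/top0.png

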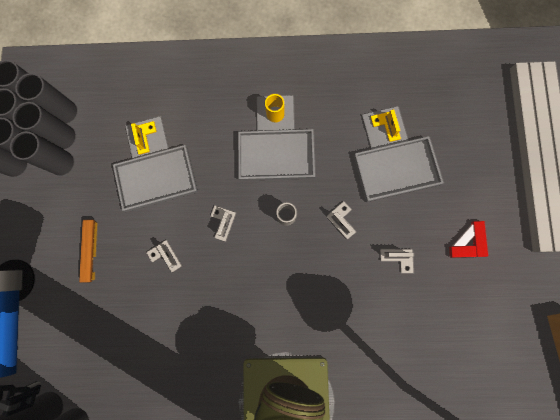

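View pics/scene0.png

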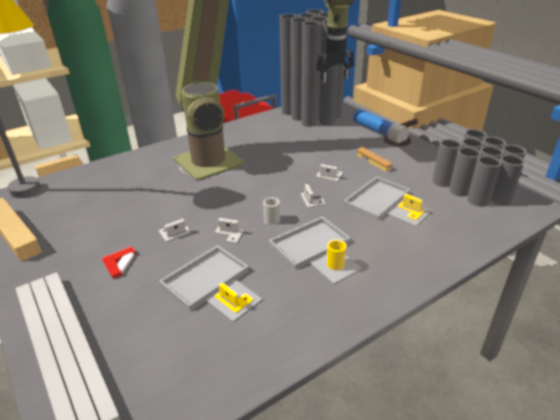

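The top view shows the brackets at about (165,255), (223,222), (342,220) and (398,260), with the tube at (287,213). The trays are at (154,177), (275,153; tube sample) and (398,168). The brush (88,250) and magnet (470,240) are to be left alone.

```bash
cat > h.py <<'E'
from bench import manip
import cv2,numpy as np
from scipy.optimize import minimize
def cloud(d,i):
    v,u=np.mgrid[:420,:560]; P=np.dstack([(u-i['cx'])/i['fx']*d,(v-i['cy'])/i['fy']*d,d])
    return P@i['pose'][:3,:3].T+i['pose'][:3,3]
E
python3 - <<'E'
from h import *
d=np.load('top_d.npy');p=np.load('top_p.npy');i=manip.camera_info('top');W=cloud(d,i)
print('bench z',np.median(W[300:330,100:160,2]),W[230:260,250:280,2].std())
for t in['bracket_left_1','bracket_right_1','tube','tray_left','tray_right','tray_tube','wire_brush','magnet']:
    for m in manip.masks_of(t,'top'):
        q=W[m['pixels']&(d>0)]
        if len(q)==0: continue
        print(t,round(m['conf'],2),np.round(m['rect']),len(q),q.mean(0).round(3),'zmax',np.percentile(q[:,2],98).round(3))
c=[(165,252),(223,222),(342,220),(398,260),(148,135),(388,125)]
R=[np.hstack([cv2.resize(p[y-26:y+26,x-26:x+26],(260,260),interpolation=cv2.INTER_CUBIC) for x,y in c[k:k+3]]) for k in(0,3)]
cv2.imwrite('pics/c1.png',np.vstack(R)[:,:,::-1])
E
```

```text
bench z 0.0009826021453563927 0.05784568503325505
bracket_left_1 0.76 [146. 242. 182. 273.] 484 [0.36  0.3   0.019] zmax 0.049
bracket_left_1 0.58 [216. 205. 234. 241.] 517 [0.445 0.151 0.017] zmax 0.049
bracket_right_1 0.83 [380. 249. 413. 273.] 542 [ 0.342 -0.294  0.016] zmax 0.05
bracket_right_1 0.79 [327. 202. 357. 240.] 523 [ 0.442 -0.154  0.017] zmax 0.05
tube 0.57 [275. 203. 294. 226.] 267 [ 0.458 -0.014  0.044] zmax 0.074
tray_left 0.81 [358. 106. 443. 202.] 5377 [ 0.604 -0.302  0.01 ] zmax 0.046
tray_left 0.25 [ 76. 221.  96. 284.] 921 [0.379 0.499 0.025] zmax 0.033
tray_right 0.96 [113. 115. 200. 214.] 5000 [0.595 0.343 0.01 ] zmax 0.045
tray_right 0.62 [213. 207. 234. 238.] 462 [0.444 0.15  0.018] zmax 0.049
tray_tube 0.68 [238.  95. 314. 178.] 5038 [0.651 0.01  0.012] zmax 0.072
wire_brush 0.96 [ 77. 221.  98. 282.] 900 [0.377 0.498 0.026] zmax 0.033
magnet 0.65 [452. 220. 492. 256.] 935 [ 0.378 -0.477  0.017] zmax 0.021
```

View pics/c1.png

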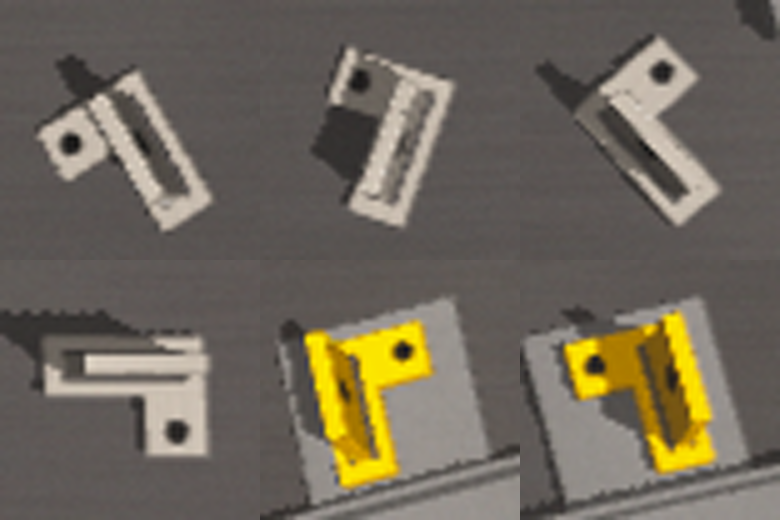

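Ear side as seen from above: brackets at (165,252) and (223,222) are left-hand, and (342,220) and (398,260) are right-hand. The sample at (148,135) is right-hand, so the +y tray is tray_right. The sample at (388,125) is left-hand, so the -y tray is tray_left. That means the brackets cross over, and the masks agree. Next I'll fit the poses.

```bash
cat >> h.py <<'E'
from scipy.optimize import differential_evolution as DE
def loc(Q,x,y,a):
    X,Y=Q[:,0]-x,Q[:,1]-y; return X*np.cos(a)+Y*np.sin(a),-X*np.sin(a)+Y*np.cos(a)
def brk(s):
    def f(u,v):
        v=v*s
        foot=((abs(u)<.04)&(abs(v)<.015))|((u>.01)&(u<.04)&(v>.0)&(v<.045))
        return np.where((abs(u)<.03)&(abs(v)<.005),.046,np.where(foot,.006,0))
    return f
def tray(u,v):
    o=(abs(u)<.065)&(abs(v)<.1); i=(abs(u)<.06)&(abs(v)<.095)
    return np.where(i,.005,np.where(o,.02,np.where((u>=.065)&(u<.17)&(abs(v)<.05),.005,0)))
def tubem(u,v):
    r=np.hypot(u,v); return np.where((r<.025)&(r>.021),.07,0)
def fit(W,f,c,rad,a=(-np.pi,np.pi),cap=.012,z0=.001,dxy=.03):
    Q=W[(np.hypot(W[...,0]-c[0],W[...,1]-c[1])<rad)&np.isfinite(W[...,2])]
    # a penalty that saturates, so occluded sides matter little
    g=lambda p: np.minimum(abs(Q[:,2]-z0-f(*loc(Q,*p))),cap).mean()*1e3
    r=DE(g,[(c[0]-dxy,c[0]+dxy),(c[1]-dxy,c[1]+dxy),a],seed=1,tol=1e-6,popsize=25)
    return r.x,r.fun
E
python3 - <<'E'
from h import *
d=np.load('top_d.npy');i=manip.camera_info('top');W=cloud(d,i);W[d<=0]=np.nan
for n,f,c,r in[('L1',brk(1),(.36,.3),.085),('L2',brk(1),(.445,.15),.085),('R1',brk(-1),(.342,-.294),.085),('R2',brk(-1),(.442,-.154),.085),
 ('L1wrong',brk(-1),(.36,.3),.085),('R1wrong',brk(1),(.342,-.294),.085)]:
    x,e=fit(W,f,c,r);print(n,x.round(4),e)
for n,c in[('tl',(.58,-.30)),('tr',(.57,.335)),('tt',(.62,.01))]:
    x,e=fit(W,tray,c,.18,a=(-1,1),cap=.006,dxy=.05);print(n,x.round(4),e)
print(fit(W,tubem,(.458,-.014),.05,a=(0,.1)))
E
```

```text
L1 [0.3597 0.2948 0.5348] 1.760892509202155
L2 [ 0.4369  0.1479 -0.3755] 1.7260738684987154
R1 [ 0.3502 -0.29   -1.5869] 1.6291282440102957
R2 [ 0.4333 -0.1534  0.6871] 1.7454392492121167
L1wrong [0.3598 0.295  0.6055] 2.1111490094760454
R1wrong [ 0.3504 -0.29    1.5432] 1.9817877152581922
tl [ 0.5744 -0.3074  0.2038] 1.9145850313195023
tr [0.5671 0.3348 0.2428] 1.8080876828274857
tt [0.6222 0.0106 0.0055] 1.8648022312112085
(array([ 0.45768787, -0.01254433,  0.01548073]), np.float64(2.7364266197481295))
```

Request:
carry_out(moves=[2.4,-2.16,-0.7,0,0,0.0765,1,2.4,-2.16,-0.7,0,0,0.0765,1,2.4,-2.16,-0.7,0,0,0.0765,1,2.4,-2.16,-0.7,0,0,0.0765,1,2.4,-2.16,-0.7,0,0,0.0765,1,2.4,-2.16,-0.7,0,0,0.0765,1,2.4,-2.16,-0.7,0,0,0.0765,1,2.4,-2.16,-0.7,0,0,0.0765,1,2.4,-2.16,-0.7,0,0,0.0765,1,2.4,-2.16,-0.7,0,0,0.0765,1,0,0,0,0,0,0,1,0,0,0,0,0,0,1], grip_force=40)

```text
time: 1.5
position: [0.3603, 0.294, 0.161]
tcp_rot: [3.141, -0.001, -2.611]
wrist_force: [-0.3, -0.2, 0.5]
grip_width: 0.0856
grasp_force: 0.0
```

```bash
python3 - <<'E'
from h import *
o=manip.get_obs();print(o['qpos'].round(3));i=manip.camera_info('wrist');p,d=manip.capture('wrist');print(i)
cv2.imwrite('pics/w1.png',p[:,:,::-1])
E
```

```text
[ 0.684  0.203 -0.407  0.961  0.     0.153]
{'fx': 325.19226210127806, 'fy': 325.19226210127806, 'cx': 280.58562882855375, 'cy': 212.9423684578562, 'pose': array([[-5.07735971e-01,  8.15793909e-01,  2.76919629e-01,
         2.89552932e-01],
       [ 8.61512495e-01,  4.80554167e-01,  1.63902145e-01,
         2.51396292e-01],
       [ 6.35489714e-04,  3.21788735e-01, -9.46811283e-01,
         3.03696773e-01],
       [ 0.00000000e+00,  0.00000000e+00,  0.00000000e+00,
         1.00000000e+00]])}
```

View pics/w1.png

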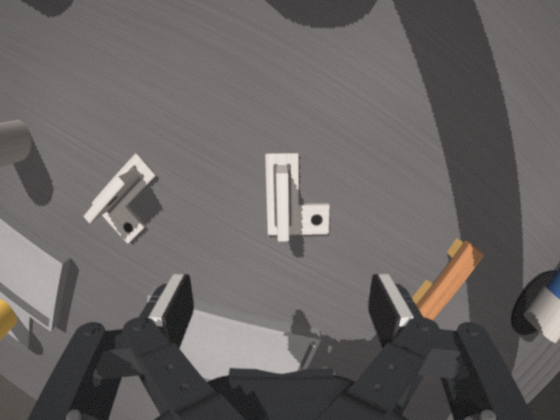

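The wrist view shows the left bracket at (285,195), its fin lined up between the fingers. Descending and gripping.

Request:
carry_out(moves=[0,0,-3.5,0,0,0,1,0,0,-3.5,0,0,0,1,0,0,-3.5,0,0,0,1,0,0,-2.5,0,0,0,1,0,0,-1.5,0,0,0,1,0,0,0,0,0,0,0.5,0,0,0,0,0,0,0,0,0,0,0,0,0,0,0,0,0,0,0,0,0,0,0,0,0,0,0,0,0,0,0,0,0,0,0,0,0,0,0,0,0,0,0,0,0,0,0,0,0,0,0,0,0,0,0,0], grip_force=60)

```text
time: 2.72
position: [0.3605, 0.2959, 0.0175]
tcp_rot: [3.141, 0.002, -2.607]
wrist_force: [-1.6, -0.1, 6.3]
grip_width: 0.0089
grasp_force: 60.0
```

Request:
carry_out(moves=[0,0,2,0,0,0,0,0,0,3.5,0,0,0,0,0,0,3.5,0,0,0,0,0,0,3.5,0,0,0,0,1.13,-3.3,0,0,0,-0.0166,0,1.13,-3.3,0,0,0,-0.0166,0,1.13,-3.3,0,0,0,-0.0166,0,1.13,-3.3,0,0,0,-0.0166,0,1.13,-3.3,0,0,0,-0.0166,0,1.13,-3.3,0,0,0,-0.0166,0,1.13,-3.3,0,0,0,-0.0166,0,1.13,-3.3,0,0,0,-0.0166,0,1.13,-3.3,0,0,0,-0.0166,0,1.13,-3.3,0,0,0,-0.0166,0,1.13,-3.3,0,0,0,-0.0166,0,1.13,-3.3,0,0,0,-0.0166,0,1.13,-3.3,0,0,0,-0.0166,0,1.13,-3.3,0,0,0,-0.0166,0,1.13,-3.3,0,0,0,-0.0166,0,1.13,-3.3,0,0,0,-0.0166,0])

```text
time: 4.38
position: [0.5398, -0.2344, 0.1407]
tcp_rot: [3.14, -0.001, -2.873]
wrist_force: [0.1, 0.8, -3.2]
grip_width: 0.0091
grasp_force: 59.4
```

Request:
carry_out(moves=[1.13,-3.3,0,0,0,-0.0166,0,1.13,-3.3,0,0,0,-0.0166,0,1.13,-3.3,0,0,0,-0.0166,0,1.13,-3.3,0,0,0,-0.0166,0,0,0,0,0,0,0,0,0,0,0,0,0,0,0,0,0,0,0,0,0,0])

```text
time: 4.97
position: [0.5844, -0.3644, 0.14]
tcp_rot: [3.139, -0.002, -2.939]
wrist_force: [0.2, 0.5, -4.0]
grip_width: 0.0092
grasp_force: 59.9
```

```bash
python3 - <<'E'
from h import *
o=manip.get_obs();print(o['qpos'].round(3));p,d=manip.capture('wrist');cv2.imwrite('pics/w2.png',p[:,:,::-1])
E
```

```text
[-0.558  0.589  0.151  1.136  0.    -0.76 ]
```

View pics/w2.png

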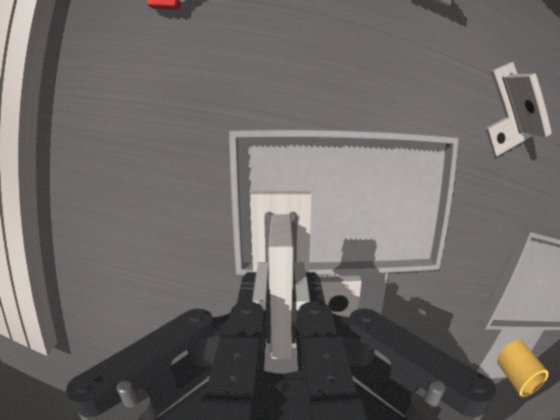

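The wrist view shows the held bracket over the left end of tray_left, parallel to the walls. Lowering.

Request:
carry_out(moves=[0.1,0,-3.5,0,0,0,0,0,0,-3.5,0,0,0,0,0,0,-2.5,0,0,0,0,0,0,-1.2,0,0,0,0,0,0,-0.6,0,0,0,0,0,0,-0.2,0,0,0,0,0,0,-0.1,0,0,0,0,0,0,-0.1,0,0,0,0,0,0,0,0,0,0,0])

```text
time: 5.77
position: [0.5878, -0.3655, 0.0261]
tcp_rot: [-3.139, 0.002, -2.938]
wrist_force: [0.9, 0.3, -3.4]
grip_width: 0.0087
grasp_force: 59.8
```

Request:
carry_out(moves=[0,0,-0.1,0,0,0,0,0,0,-0.1,0,0,0,0,0,0,0,0,0,0,0,0,0,0,0,0,0,0])

```text
time: 6.1
position: [0.5867, -0.365, 0.0226]
tcp_rot: [-3.141, 0.0, -2.938]
wrist_force: [-0.7, 0.4, -3.0]
grip_width: 0.0091
grasp_force: 60.1
```

Request:
carry_out(moves=[0,0,-0.1,0,0,0,0,0,0,-0.1,0,0,0,0,0,0,0,0,0,0,0,0,0,0,0,0,0,0])

```text
time: 6.43
position: [0.5867, -0.365, 0.0226]
tcp_rot: [-3.141, 0.001, -2.939]
wrist_force: [-4.1, 2.1, 7.8]
grip_width: 0.0091
grasp_force: 61.8
```

Request:
carry_out(moves=[0,0,0,0,0,0,0.3,0,0,0,0,0,0,0.3,0,0,0,0,0,0,0.3,0,0,0,0,0,0,0.3,0,0,1,0,0,0,0.3,0,0,3,0,0,0,0.3,0,0,3.5,0,0,0,0.5,0,0,3.5,0,0,0,1,0,0,2.5,0,0,0,1,0,0,0,0,0,0,1])

```text
time: 7.27
position: [0.5901, -0.367, 0.1634]
tcp_rot: [-3.133, 0.009, -2.938]
wrist_force: [-0.3, 0.4, 0.8]
grip_width: 0.0729
grasp_force: 0.0
```

```bash
python3 - <<'E'
from h import *
p,d=manip.capture('wrist');cv2.imwrite('pics/w3.png',p[:,:,::-1])
E
```

```text
(no output)
```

View pics/w3.png

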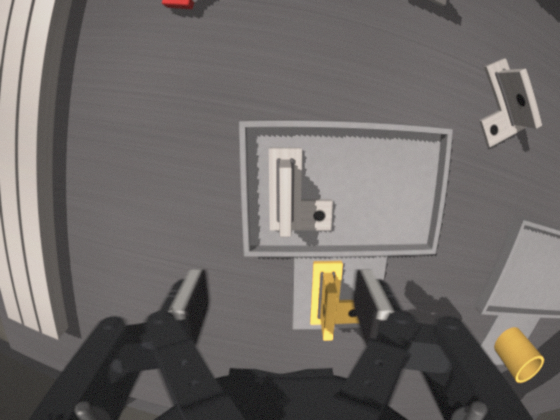

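The bracket lies flat at (300,195), clear of the walls, and matches the yellow sample. Next is L2.

Request:
carry_out(moves=[-0.94,3.2,0,0,0,-0.0362,1,-0.94,3.2,0,0,0,-0.0362,1,-0.94,3.2,0,0,0,-0.0362,1,-0.94,3.2,0,0,0,-0.0362,1,-0.94,3.2,0,0,0,-0.0362,1,-0.94,3.2,0,0,0,-0.0362,1,-0.94,3.2,0,0,0,-0.0362,1,-0.94,3.2,0,0,0,-0.0362,1,-0.94,3.2,0,0,0,-0.0362,1,-0.94,3.2,0,0,0,-0.0362,1,-0.94,3.2,0,0,0,-0.0362,1,-0.94,3.2,0,0,0,-0.0362,1,-0.94,3.2,0,0,0,-0.0362,1,-0.94,3.2,0,0,0,-0.0362,1,-0.94,3.2,0,0,0,-0.0362,1,-0.94,3.2,0,0,0,-0.0362,1,0,0,0,0,0,0,1,0,0,0,0,0,0,1,0,0,0,0,0,0,1])

```text
time: 8.9
position: [0.4357, 0.1468, 0.1548]
tcp_rot: [-3.14, -0.001, 2.766]
wrist_force: [0.6, -0.4, 0.4]
grip_width: 0.0856
grasp_force: 0.0
```

Request:
carry_out(moves=[0.1,0.1,-3.5,0,0,0,1,0,0,-3.5,0,0,0,1,0,0,-3.3,0,0,0,1,0,0,-2.2,0,0,0,1,0,0,-1.2,0,0,0,1,0,0,0,0,0,0,0.5,0,0,0,0,0,0,0,0,0,0,0,0,0,0,0,0,0,0,0,0,0,0,0,0,0,0,0,0,0,0,0,0,0,0,0,0,0,0,0,0,0,0,0,0,0,0,0,0,0,0,0,0,0,0,0,0])

```text
time: 10.07
position: [0.4381, 0.1485, 0.0193]
tcp_rot: [3.14, 0.002, 2.766]
wrist_force: [-0.2, -0.9, 5.4]
grip_width: 0.0089
grasp_force: 59.6
```

Request:
carry_out(moves=[0,0,2,0,0,0,0,0,0,3.5,0,0,0,0,0,0,3.5,0,0,0,0,0,0,3.5,0,0,0,0,1.005,-3.3,0,0,0,0.0446,0,1.005,-3.3,0,0,0,0.0446,0,1.005,-3.3,0,0,0,0.0446,0,1.005,-3.3,0,0,0,0.0446,0,1.005,-3.3,0,0,0,0.0446,0,1.005,-3.3,0,0,0,0.0446,0,1.005,-3.3,0,0,0,0.0446,0,1.005,-3.3,0,0,0,0.0446,0,1.005,-3.3,0,0,0,0.0446,0,1.005,-3.3,0,0,0,0.0446,0,1.005,-3.3,0,0,0,0.0446,0,1.005,-3.3,0,0,0,0.0446,0,1.005,-3.3,0,0,0,0.0446,0,0,0,0,0,0,0,0,0,0,0,0,0,0,0,0,0,0,0,0,0,0])

```text
time: 11.73
position: [0.5669, -0.2802, 0.1424]
tcp_rot: [3.14, -0.002, -2.938]
wrist_force: [-0.7, 0.1, -1.0]
grip_width: 0.0089
grasp_force: 59.3
```

Request:
carry_out(moves=[0.15,0,-3.5,0,0,0,0,0,0,-3.5,0,0,0,0,0,0,-2.5,0,0,0,0,0,0,-1.2,0,0,0,0,0,0,-0.6,0,0,0,0,0,0,-0.2,0,0,0,0,0,0,-0.1,0,0,0,0,0,0,-0.1,0,0,0,0,0,0,-0.1,0,0,0,0,0,0,-0.1,0,0,0,0,0,0,-0.1,0,0,0,0,0,0,0,0,0,0,0,0,0,0,0,0,0,0])

```text
time: 12.82
position: [0.57, -0.2812, 0.0244]
tcp_rot: [-3.141, 0.002, -2.938]
wrist_force: [-1.2, -0.5, 4.0]
grip_width: 0.0093
grasp_force: 60.1
```

Request:
carry_out(moves=[0,0,0,0,0,0,0.3,0,0,0,0,0,0,0.3,0,0,0,0,0,0,0.3,0,0,0,0,0,0,0.3,0,0,1,0,0,0,0.3,0,0,3,0,0,0,0.3,0,0,3.5,0,0,0,0.5,0,0,3.5,0,0,0,1,0,0,2.5,0,0,0,1,0,0,0,0,0,0,1])

```text
time: 13.65
position: [0.573, -0.2826, 0.1659]
tcp_rot: [-3.134, 0.009, -2.938]
wrist_force: [1.1, -0.5, 0.4]
grip_width: 0.0728
grasp_force: 0.0
```

Request:
carry_out(moves=[-1.22,-0.05,0,0,0,-0.0995,1,-1.22,-0.05,0,0,0,-0.0995,1,-1.22,-0.05,0,0,0,-0.0995,1,-1.22,-0.05,0,0,0,-0.0995,1,-1.22,-0.05,0,0,0,-0.0995,1,-1.22,-0.05,0,0,0,-0.0995,1,-1.22,-0.05,0,0,0,-0.0995,1,-1.22,-0.05,0,0,0,-0.0995,1,-1.22,-0.05,0,0,0,-0.0995,1,-1.22,-0.05,0,0,0,-0.0995,1,-1.22,-0.05,0,0,0,-0.0995,1,-1.22,-0.05,0,0,0,-0.0995,1,-1.22,-0.05,0,0,0,-0.0995,1,-1.22,-0.05,0,0,0,-0.0995,1,-1.22,-0.05,0,0,0,-0.0995,1,-1.22,-0.05,0,0,0,-0.0995,1,-1.22,-0.05,0,0,0,-0.0995,1,-1.22,-0.05,0,0,0,-0.0995,1,0,0,0,0,0,0,1,0,0,0,0,0,0,1])

```text
time: 15.32
position: [0.3495, -0.2897, 0.1584]
tcp_rot: [3.141, -0.0, 1.556]
wrist_force: [-0.4, 0.4, 0.2]
grip_width: 0.0854
grasp_force: 0.0
```

```bash
python3 - <<'E'
from h import *
p,d=manip.capture('wrist');o=manip.get_obs();print(o['position'],o['tcp_rot'],o['qpos'])
t,dt=manip.capture('top');W=cloud(dt,manip.camera_info('top'));W[dt<=0]=np.nan
Wt=W.copy();Wt[...,2]-=.005
for c in[(.587,-.365),(.569,-.28)]:
    x,e=fit(Wt,brk(1),c,.06);print(x.round(4),e)
for n,f,c in[('R1',brk(-1),(.35,-.29)),('R2',brk(-1),(.433,-.153))]:print(n,fit(W,f,c,.085))
cv2.imwrite('pics/v4.png',np.hstack([p,cv2.resize(t[120:220,320:460],(588,420))])[:,:,::-1][:, :, :].copy()[::1])
im=cv2.imread('pics/v4.png');cv2.imwrite('pics/v4.png',cv2.resize(im,(800,293)))
E
```

```text
[ 0.35015934 -0.28995517  0.15849523] [3.14071628e+00 2.65614834e-04 1.55641876e+00] [-6.91863130e-01  1.86990019e-01 -4.35404795e-01  9.47552189e-01
  3.42388118e-04  8.93310790e-01]
[ 0.5867 -0.3649  0.216 ] 3.5151415476462873
[ 0.569  -0.2807  0.1865] 2.5619131150574685
R1 (array([ 0.35031941, -0.29122413, -1.59817917]), np.float64(9.505393090400425))
R2 (array([ 0.43310404, -0.15352453,  0.69281932]), np.float64(1.664113895197717))
```

View pics/v4.png

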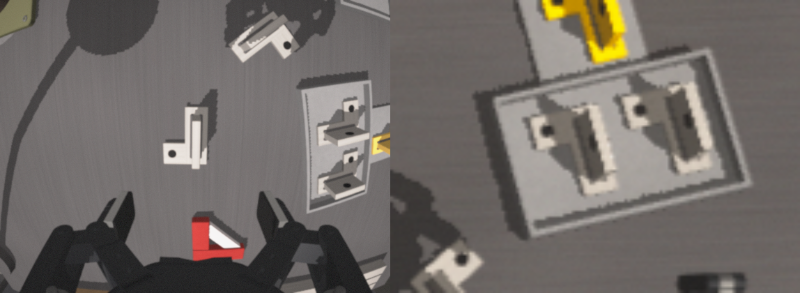

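Both left brackets are flat and side by side in tray_left, at (575,150) and (670,120) in the right half of the picture. R1 lies between the fingers at (195,135). Gripping it.

Request:
carry_out(moves=[0,0,-3.5,0,0,0,1,0,0,-3.5,0,0,0,1,0,0,-3.5,0,0,0,1,0,0,-2.4,0,0,0,1,0,0,-1.2,0,0,0,1,0,0,0,0,0,0,0.5,0,0,0,0,0,0,0,0,0,0,0,0,0,0,0,0,0,0,0,0,0,0,0,0,0,0,0,0,0,0,0,0,0,0,0,0,0,0,0,0,0,0,0,0,0,0,0,0,0,0,0,0,0,0,0,0])

```text
time: 16.58
position: [0.3504, -0.2905, 0.0183]
tcp_rot: [3.14, 0.001, 1.554]
wrist_force: [-0.6, -0.9, 6.4]
grip_width: 0.009
grasp_force: 59.7
```

Request:
carry_out(moves=[0,0,2,0,0,0,0,0,0,3.5,0,0,0,0,0,0,3.5,0,0,0,0,0,0,3.5,0,0,0,0,0.966,3.246,0,0,0,0.0871,0,0.966,3.246,0,0,0,0.0871,0,0.966,3.246,0,0,0,0.0871,0,0.966,3.246,0,0,0,0.0871,0,0.966,3.246,0,0,0,0.0871,0,0.966,3.246,0,0,0,0.0871,0,0.966,3.246,0,0,0,0.0871,0,0.966,3.246,0,0,0,0.0871,0,0.966,3.246,0,0,0,0.0871,0,0.966,3.246,0,0,0,0.0871,0,0.966,3.246,0,0,0,0.0871,0,0.966,3.246,0,0,0,0.0871,0,0.966,3.246,0,0,0,0.0871,0,0.966,3.246,0,0,0,0.0871,0,0.966,3.246,0,0,0,0.0871,0,0.966,3.246,0,0,0,0.0871,0])

```text
time: 18.25
position: [0.5034, 0.2309, 0.1414]
tcp_rot: [-3.14, -0.002, 2.953]
wrist_force: [0.4, -0.8, -4.3]
grip_width: 0.009
grasp_force: 59.5
```

Request:
carry_out(moves=[0.966,3.246,0,0,0,0.0871,0,0.966,3.246,0,0,0,0.0871,0,0.966,3.246,0,0,0,0.0871,0,0.966,3.246,0,0,0,0.0871,0,0.966,3.246,0,0,0,0.0871,0,0,0,0,0,0,0,0,0,0,0,0,0,0,0,0,0,0,0,0,0,0])

```text
time: 18.92
position: [0.5514, 0.3911, 0.1408]
tcp_rot: [-3.14, -0.003, -2.9]
wrist_force: [-0.1, 0.2, -4.4]
grip_width: 0.009
grasp_force: 59.7
```

Request:
carry_out(moves=[0.1,0,-3.5,0,0,0,0,0,0,-3.5,0,0,0,0,0,0,-2.5,0,0,0,0,0,0,-1.2,0,0,0,0,0,0,-0.6,0,0,0,0,0,0,-0.2,0,0,0,0,0,0,-0.1,0,0,0,0,0,0,-0.1,0,0,0,0,0,0,-0.1,0,0,0,0,0,0,-0.1,0,0,0,0,0,0,-0.1,0,0,0,0,0,0,0,0,0,0,0,0,0,0,0,0,0,0])

```text
time: 20.0
position: [0.5542, 0.3924, 0.0234]
tcp_rot: [3.141, 0.002, -2.9]
wrist_force: [-1.2, -0.8, 0.9]
grip_width: 0.0089
grasp_force: 60.4
```

Request:
carry_out(moves=[0,0,-0.05,0,0,0,0,0,0,0,0,0,0,0.3,0,0,0,0,0,0,0.3,0,0,0,0,0,0,0.3,0,0,0,0,0,0,0.3,0,0,1,0,0,0,0.3,0,0,3,0,0,0,0.3,0,0,3.5,0,0,0,0.5,0,0,3.5,0,0,0,1,0,0,2.5,0,0,0,1,0,0,0,0,0,0,1])

```text
time: 20.92
position: [0.5569, 0.3942, 0.1648]
tcp_rot: [3.137, 0.012, -2.9]
wrist_force: [0.8, 1.4, 0.6]
grip_width: 0.0727
grasp_force: 0.0
```

Request:
carry_out(moves=[-0.71,-3.21,0,0,0,0.0264,1,-0.71,-3.21,0,0,0,0.0264,1,-0.71,-3.21,0,0,0,0.0264,1,-0.71,-3.21,0,0,0,0.0264,1,-0.71,-3.21,0,0,0,0.0264,1,-0.71,-3.21,0,0,0,0.0264,1,-0.71,-3.21,0,0,0,0.0264,1,-0.71,-3.21,0,0,0,0.0264,1,-0.71,-3.21,0,0,0,0.0264,1,-0.71,-3.21,0,0,0,0.0264,1,-0.71,-3.21,0,0,0,0.0264,1,-0.71,-3.21,0,0,0,0.0264,1,-0.71,-3.21,0,0,0,0.0264,1,-0.71,-3.21,0,0,0,0.0264,1,-0.71,-3.21,0,0,0,0.0264,1,-0.71,-3.21,0,0,0,0.0264,1,-0.71,-3.21,0,0,0,0.0264,1,0,0,0,0,0,0,1,0,0,0,0,0,0,1,0,0,0,0,0,0,1])

```text
time: 22.58
position: [0.4328, -0.1536, 0.1569]
tcp_rot: [3.141, 0.001, -2.452]
wrist_force: [0.2, 1.1, 0.3]
grip_width: 0.0851
grasp_force: 0.0
```

Request:
carry_out(moves=[0,0,-3.5,0,0,0,0.9,0,0,-3.5,0,0,0,0.9,0,0,-3.5,0,0,0,0.9,0,0,-2.3,0,0,0,0.9,0,0,-1.2,0,0,0,0.9,0,0,0,0,0,0,0.5,0,0,0,0,0,0,0,0,0,0,0,0,0,0,0,0,0,0,0,0,0,0,0,0,0,0,0,0,0,0,0,0,0,0,0,0,0,0,0,0,0,0,0,0,0,0,0,0,0,0,0,0,0,0,0,0])

```text
time: 23.75
position: [0.4341, -0.154, 0.018]
tcp_rot: [-3.14, 0.002, -2.451]
wrist_force: [-1.6, 0.7, 6.5]
grip_width: 0.0088
grasp_force: 59.8
```

Request:
carry_out(moves=[0,0,2,0,0,0,0,0,0,3.5,0,0,0,0,0,0,3.5,0,0,0,0,0,0,3.5,0,0,0,0,1,3.3,0,0,0,-0.032,0,1,3.3,0,0,0,-0.032,0,1,3.3,0,0,0,-0.032,0,1,3.3,0,0,0,-0.032,0,1,3.3,0,0,0,-0.032,0,1,3.3,0,0,0,-0.032,0,1,3.3,0,0,0,-0.032,0,1,3.3,0,0,0,-0.032,0,1,3.3,0,0,0,-0.032,0,1,3.3,0,0,0,-0.032,0,1,3.3,0,0,0,-0.032,0,1,3.3,0,0,0,-0.032,0,1,3.3,0,0,0,-0.032,0,1,3.3,0,0,0,-0.032,0,0,0,0,0,0,0,0,0,0,0,0,0,0,0])

```text
time: 25.42
position: [0.5726, 0.3098, 0.1405]
tcp_rot: [-3.141, -0.001, -2.896]
wrist_force: [0.3, 0.3, -3.3]
grip_width: 0.009
grasp_force: 59.7
```

```bash
python3 - <<'E'
from h import *
p,d=manip.capture('wrist');cv2.imwrite('pics/w5.png',p[:,:,::-1]);o=manip.get_obs();print(o['position'],o['tcp_rot'])
E
```

```text
[0.57199597 0.30814991 0.1405387 ] [-3.14039023e+00 -2.57958823e-03 -2.89758475e+00]
```

View pics/w5.png

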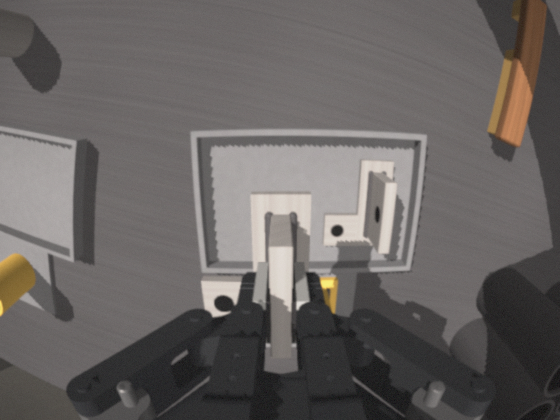

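The first right bracket lies flat at (365,210). The held one is left of it, with room to spare.

Request:
carry_out(moves=[0.1,0,-3.5,0,0,0,0,0,0,-3.5,0,0,0,0,0,0,-2.5,0,0,0,0,0,0,-1.2,0,0,0,0,0,0,-0.6,0,0,0,0,0,0,-0.2,0,0,0,0,0,0,-0.1,0,0,0,0,0,0,-0.1,0,0,0,0,0,0,-0.1,0,0,0,0,0,0,-0.1,0,0,0,0,0,0,-0.1,0,0,0,0,0,0,-0.05,0,0,0,0,0,0,0,0,0,0,0,0,0,0,0,0,0,0])

```text
time: 26.63
position: [0.5746, 0.3086, 0.0231]
tcp_rot: [3.141, 0.002, -2.899]
wrist_force: [-2.0, -0.9, 7.2]
grip_width: 0.0089
grasp_force: 61.2
```

Request:
carry_out(moves=[0,0,0,0,0,0,0.3,0,0,0,0,0,0,0.3,0,0,0,0,0,0,0.3,0,0,0,0,0,0,0.3,0,0,1,0,0,0,0.3,0,0,3,0,0,0,0.3,0,0,3.5,0,0,0,0.5,0,0,3.5,0,0,0,1,0,0,2.5,0,0,0,1,0,0,0,0,0,0,1])

```text
time: 27.47
position: [0.5775, 0.3101, 0.164]
tcp_rot: [3.139, 0.012, -2.899]
wrist_force: [1.0, 0.0, 0.5]
grip_width: 0.0732
grasp_force: 0.0
```

Request:
carry_out(moves=[-1.165,-3.2,0,0,0,-0.0237,1,-1.165,-3.2,0,0,0,-0.0237,1,-1.165,-3.2,0,0,0,-0.0237,1,-1.165,-3.2,0,0,0,-0.0237,1,-1.165,-3.2,0,0,0,-0.0237,1,-1.165,-3.2,0,0,0,-0.0237,1,-1.165,-3.2,0,0,0,-0.0237,1,-1.165,-3.2,0,0,0,-0.0237,1,-1.165,-3.2,0,0,0,-0.0237,1,-1.165,-3.2,0,0,0,-0.0237,1,0,0,0,0,0,0,1,0,0,0,0,0,0,1,0,0,0,0,0,0,1])

```text
time: 28.55
position: [0.4577, -0.0117, 0.1565]
tcp_rot: [3.141, 0.001, -3.136]
wrist_force: [-0.2, 0.2, -0.6]
grip_width: 0.0853
grasp_force: 0.0
```

```bash
python3 - <<'E'
from h import *
p,d=manip.capture('wrist');i=manip.camera_info('wrist');o=manip.get_obs();print(o['position'],o['tcp_rot'])
v,u=np.mgrid[:420,:560];x=(u-i['cx'])/i['fx'];y=(v-i['cy'])/i['fy'];r=np.hypot(x,y)+1e-9;k=np.tan(np.minimum(r,1.3))/r
W=np.dstack([x*k*d,y*k*d,d])@i['pose'][:3,:3].T+i['pose'][:3,3]
m=(d>0)&(W[...,2]>.062)&(W[...,2]<.08)&(np.hypot(W[...,0]-.458,W[...,1]+.0125)<.045)
q=W[m];c,rr=cv2.minEnclosingCircle(q[:,:2].astype(np.float32)*1000);print(len(q),c,rr,q.mean(0))
t,dt=manip.capture('top');Wt=cloud(dt,manip.camera_info('top'));Wt[...,2]-=.005;Wt[dt<=0]=np.nan
for c in[(.554,.392),(.574,.308)]:
    f,e=fit(Wt,brk(-1),c,.06);print(f.round(4),e)
cv2.imwrite('pics/v6.png',cv2.resize(np.hstack([p,cv2.resize(t[120:220,90:230],(588,420))]),(800,293))[:,:,::-1])
E
```

```text
[ 0.45797404 -0.01120457  0.15644991] [ 3.14112105e+00  7.59583124e-04 -3.13510939e+00]
1233 (457.8366394042969, -12.347209930419922) 25.034088134765625 [ 0.45854808 -0.01232329  0.06860548]
[0.5535 0.3914 0.2434] 3.3268504675534474
[0.5742 0.3079 0.2452] 2.3905413702413867
```

View pics/v6.png

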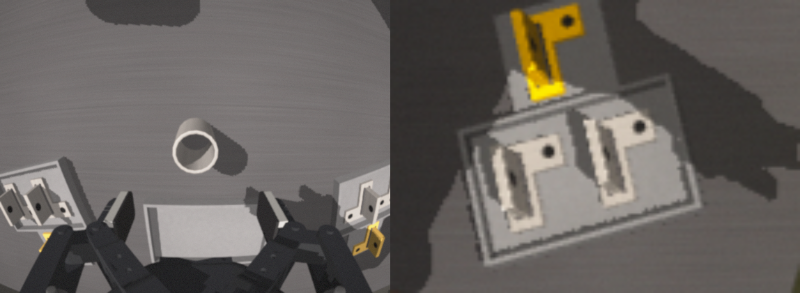

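Both right brackets are flat in tray_right, at (515,185) and (610,160). The tube rim is at (195,152), which measures (0.458, -0.0125). Gripping the tube.

Request:
carry_out(moves=[0,-0.1,-3.5,0,0,0,1,0,0,-3.5,0,0,0,1,0,0,-3,0,0,0,1,0,0,-1.8,0,0,0,1,0,0,-0.8,0,0,0,1,0,0,0,0,0,0,0.7,0,0,0,0,0,0,0.3,0,0,0,0,0,0,0.3,0,0,0,0,0,0,0.3,0,0,0,0,0,0,0.3,0,0,0,0,0,0,0.3,0,0,0,0,0,0,0.3])

```text
time: 29.65
position: [0.459, -0.0124, 0.0319]
tcp_rot: [3.141, 0.004, -3.136]
wrist_force: [-0.6, 2.7, 7.1]
grip_width: 0.0496
grasp_force: 62.6
```

Request:
carry_out(moves=[0,0,2,0,0,0,0.3,0,0,3,0,0,0,0.3,0,0,3,0,0,0,0.3,0,0,1,0,0,0,0.3,2.8,0.4,0,0,0,0,0.3,2.8,0.4,0,0,0,0,0.3,2.8,0.4,0,0,0,0,0.3,2.8,0.4,0,0,0,0,0.3,2.8,0.4,0,0,0,0,0.3,2.3,0.3,0,0,0,0,0.3,0,0,0,0,0,0,0.3,0,0,0,0,0,0,0.3,0,0,0,0,0,0,0.3])

```text
time: 30.73
position: [0.6192, 0.0099, 0.1197]
tcp_rot: [-3.141, -0.002, -3.136]
wrist_force: [-0.6, -0.2, -2.8]
grip_width: 0.0491
grasp_force: 63.4
```

Request:
carry_out(moves=[0.2,0,-3,0,0,0,0.3,0,0,-2.5,0,0,0,0.3,0,0,-1.5,0,0,0,0.3,0,0,-0.7,0,0,0,0.3,0,0,-0.2,0,0,0,0.3,0,0,-0.15,0,0,0,0.3,0,0,-0.1,0,0,0,0.3,0,0,-0.1,0,0,0,0.3,0,0,-0.1,0,0,0,0.3,0,0,-0.1,0,0,0,0.3,0,0,0,0,0,0,0.3,0,0,0,0,0,0,0.3])

```text
time: 31.73
position: [0.6231, 0.0102, 0.037]
tcp_rot: [-3.142, 0.002, -3.136]
wrist_force: [-1.1, -0.0, 3.9]
grip_width: 0.0493
grasp_force: 63.8
```

Contact is at the expected height. Releasing, rising and backing off.

Request:
carry_out(moves=[0,0,0,0,0,0,0.9,0,0,0,0,0,0,0.9,0,0,0,0,0,0,0.9,0,0,0,0,0,0,0.9,0,0,0,0,0,0,0.9,0,0,1,0,0,0,0.9,0,0,3,0,0,0,0.9,0,0,3.5,0,0,0,0.9,0,0,3.5,0,0,0,0.9,0,0,3,0,0,0,1,-3,0,0,0,0,0,1,-3,0,0,0,0,0,1,-3,0,0,0,0,0,1,-3,0,0,0,0,0,1,-3,0,0,0,0,0,1,-3,0,0,0,0,0,1,-2,0,0,0,0,0,1,0,0,0,0,0,0,1,0,0,0,0,0,0,1])

```text
time: 33.32
position: [0.4218, 0.0101, 0.1767]
tcp_rot: [3.142, 0.001, -3.136]
wrist_force: [0.1, -0.9, 0.1]
grip_width: 0.0851
grasp_force: 0.0
```

```bash
python3 - <<'E'
from h import *
t,dt=manip.capture('top');cv2.imwrite('pics/t9.png',t[:,:,::-1]);print(manip.get_obs()['position'])
E
```

```text
[0.42322199 0.01019466 0.17674152]
```

View pics/t9.png

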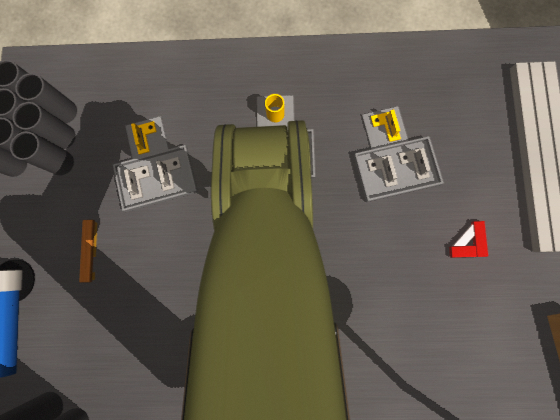

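The brackets at (150,178) and (403,165) are in place, and the brush and magnet haven't moved. The arm hides the tube tray from this camera, so I'll check it with the wrist camera.

```bash
python3 - <<'E'
from h import *
a,_=manip.capture('wrist');b,_=manip.capture('scene');cv2.imwrite('pics/f.png',cv2.resize(np.hstack([a,b]),(800,300))[:,:,::-1])
E
```

```text
(no output)
```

View pics/f.png

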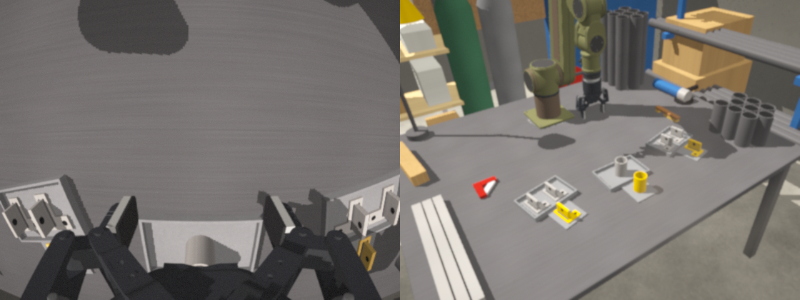

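The scene view shows the tube upright in its tray at (620,167), and all the brackets in theirs.

```bash
python3 -c "
from bench import manip;print(manip.finish_job())"
```

```text
the job is handed in; nothing more can be done
None
```

The job is handed in at about 33 s of the 118 s: both left-hand brackets, both right-hand brackets and the tube are in their matching trays, brackets flat and side by side and tube on end, with the brush and magnet untouched.

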